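# Steer the code reader's pointer spot into the ring mark

### The arm

A 6-joint arm with a two-finger parallel gripper is mounted at the origin on the work surface. World frame = base frame: x ahead of the robot, y to its left, z up, the work surface at z = 0. Lengths are in m, angles in rad, forces in N, time in s.
With the tool pointing down it reaches from about 0.275 to 0.875 m from the base axis. Payload 12.5 kg.
Tool frame: the origin (TCP) lies midway between the tips of the shut fingers; the grasp point (between the pads) lies arm.grip_point_offset behind it (arm.grip_point_offset is the distance from the TCP to the grasp point, in m); x points along the fingers, y is the direction in which the jaws open and shut, and the axes are right-handed (so a half turn about x gives the same grasp; the last joint's range is limited). The gripper opens to 85 mm and grips with 20 to 120 N. Pads are 22 mm wide; open, the fingers measure 114 mm over their backs; the gripper's body (76 mm by 85 mm) begins 54 mm behind the grasp point. The pads swing forward as they close: fully open they stand 13 mm farther back than shut.
Start: joints at [1.175, 0.351, 1.652, -0, 1.139, -0.085], TCP at [0.168, 0.524, 0.231] pointing down, gripper open.
Joint ranges: [-2.75, 2.75], [-0.79, 2.1], [0.01, 2.65], [-1.57, 4.71], [0.07, 3.14], [-2.87, 2.87]. Speed limits (rad/s): [2.22, 2.22, 2.79, 3.14, 3.14, 3.14].

### API

Orientations are given as a rotation vector (axis times angle).
In Python, from bench import arm, vision, job gives the robot as it stands.
- The arm moves only by the shell command python3 -m handwheel 'ROWS' [FORCE]. ROWS is JSON, a list of rows, each a list of 7 numbers: the shift along the tool's x, y, z in mm, then the turn, a rotation vector about the tool's x, y, z in rad, then the closure, from 0 (fully open) to 1 (shut). A call has 1 to 5 rows; each row shifts and turns the pose as measured when the row begins, along the tool's axes as they then stand; what a row does not reach is not made up. A row lasts 1/12 s, in which the tool goes at most 41.7 mm and 7.16 degrees, less where a joint would pass 70% of its speed; a pose out of reach is approached as far as the arm can. A call with a gripper value outside its range is refused whole. The fingers move at their own pace and stop on an object; FORCE is the grip in N (left out, the last holds). Time passes only in rows, so rows that do not move let the fingers close. It gives the time, the measured TCP pose, the force and the opening at its end, in the units of the state.
- arm.state(): the state, without advancing time (a new reading comes with each control period).
- vision.capture(name): name is "side" or "top" or "wrist"; returns a dict with "pixels" (480x640x3 uint8, red, green, blue), "fx", "fy", "cx", "cy" (pixels), "dist" ([k1, k2, p1, p2, k3] as OpenCV has them; the pictures are not rectified), "extrinsics" (4x4, takes a point from world to camera coordinates). Camera axes: x right, y up, looking along -z (the intrinsics and any distortion apply to the point x, -y, -z); pixel columns grow to the right and rows downward; lengths in m; the calibration is good to about 2 mm. A picture is of the moment at which its call begins. There is no depth.
- job.close_job(): hands the job in, once; it reports no verdict.
The state is a dict: "clock": time; "qpos": joint angles; "joint_vel": joint speeds; "joint_efforts": joint torques, N m; "tcp_pos": TCP position; "ee_rot": TCP orientation; "contact_force": force on the tool from outside, world axes, zero at the start; "moment": the same for the moment, N m; "opening": finger opening in m.
Only numpy, scipy, OpenCV 4.12 (cv2) and the standard library are available. Lean on these libraries where they do the work, as an engineer would, in place of code of your own. Each camera call takes 0.05 s, during which the arm holds its last target.

### The job

The pointer laser of this sample-box code reader is off its mark. Turn the two mirror screws by their levers, one after the other, until the light spot on the stage lies wholly inside the round ring mark (not the square, cross or triangle), and leave it there. Do not touch the mirror, and keep the two sample tubes on the reader's base plate standing.

Things in the scene. Friction and masses are not known exactly. Their poses are not given: they have to be found in the camera images.
- reader: Code reader fixed to the bench: dark base plate 360 x 310 x 12 mm, with a turning head near the robot, a grey block to its left and a flat grey stage 150 x 150 mm beyond. Origin: on the bench under the head's axis; x from the head to the stage, y left, z up. Plate spans x -80 to 280, y -110 to 200 mm; stage centre x 180, y 0, top z 20; head 80 mm across and block 60 mm square, tops z 100.
- screw_swivel (a joint): Lever-turned screw on top of the grey block: vertical axis at the reader's x 0, y +150 mm. In rad: 0 = lever along the reader's -x, positive counter-clockwise from above (its post end towards the reader's -y); stops at +-0.85. It turns the head, with mirror, tilt screw and spot, about the reader's origin by -0.32 rad per rad (spot to the same side as the post end). Stays where left.
- screw_tilt (a joint): The like screw on top of the head, its vertical axis over the reader's origin. In rad, 0 = lever straight back from the head (-x of the reader turned by the head's angle), positive counter-clockwise from above; stops at +-0.85. It tips the mirror: the spot's distance from the reader's origin is 180 mm + 50 mm per rad, so post end to the right (-y) sends it away. Stays where left.
- swivel_post (a point): Top centre of the upright round steel post at the end of the swivel screw's lever, 142 mm above the bench. Post 10 mm in diameter, 50 mm from the screw's axis, 26 mm of it clear above the flat lever (10 mm wide, 108 to 116 mm above the bench; hub 22 mm across, top 118). About 2 N at the post turns it.
- tilt_post (a point): Top centre of the like post on the tilt screw's lever: same sizes and heights. About 1.2 N turns it; the head does not turn with it.
- spot (a point): Centre of the red light spot, 10 mm across, on the stage. Seen from the reader's origin it lies in the direction -0.32 x screw_swivel (rad, from the reader's x towards y), at 180 mm + 50 mm x screw_tilt. Light only: it cannot be touched.
- ring_tile: The target: a thin white tile, 46 x 46 x 1 mm, fixed on the stage, with a black ring, 28 mm inside and 36 mm outside diameter. Origin: under the ring's centre. It may lie in any of the four places on the stage.
- square_tile: A like tile with a square outline. Not the target. Origin at its centre.
- cross_tile: A like tile with a cross. Not the target. Origin at its centre.
- triangle_tile: A like tile with a triangle. Not the target. Origin at its centre.
- mirror: The mirror, a plate about 60 x 42 mm hung in the head below the head's top, leaning over to face forward and down; the laser shines up at it from below. Origin at its centre. Not to be touched.
- tube_a: A loose capped sample tube, 15 mm across and 48 mm tall, standing on the base plate left of the stage. Origin under its foot.
- tube_b: A like tube standing right of the stage.

How it is judged:
At the end, for the whole second after the job is handed in: The spot's centre is within 9 mm of the ring's centre (so the 10 mm spot lies wholly inside the 28 mm ring) and both screws are at rest (horizontal distance between spot and ring_tile below 0.009 m and velocity of joint screw_swivel between -0.05 and 0.05 rad/s and velocity of joint screw_tilt between -0.05 and 0.05 rad/s); the robot touches nothing.
It fails at once if the mirror is touched (contact force between mirror and the fingers above 0.5 N or contact force between mirror and the arm above 0.5 N).
It fails at once if a sample tube on the reader is knocked over (angle between any of tube_a, tube_b's own z axis and vertical above 0.6 rad).
It also fails if it takes over 45 s, if anything falls off the work surface, if the arm or the gripper's body presses on something with over 40 N, if the wrist force passes 120 N, or if a joint passes its speed limit or range.

## Working session

There is one attempt and no reset: what is moved stays moved. The work goes in short steps, Python scripts to look and compute and a shell command to move; the robot and the scene stay as the last step left them, time stands still between calls to the robot, and variables do not carry over. Pictures are saved under pics/ and viewed, and the job is handed in when it is done.

```bash
ls; mkdir -p pics; python3 - <<'E'
from bench import arm, vision, job
import cv2
print(arm.state(), arm.grip_point_offset)
for n in ["side","top","wrist"]:
    c=vision.capture(n)
    cv2.imwrite(f"pics/{n}0.png",c["pixels"][:,:,::-1])
    print(n,c["fx"],c["fy"],c["cx"],c["cy"],c["dist"],c["extrinsics"])
E
```

```text
pics
{'clock': 0.0, 'qpos': array([ 1.17539527e+00,  3.51233987e-01,  1.65243771e+00, -3.42154782e-05,
        1.13908268e+00, -8.46278735e-02]), 'joint_vel': array([ 4.69932885e-05,  1.57396561e-04,  1.70013543e-04, -1.15376726e-03,
       -1.09945058e-04, -1.65899025e-03]), 'joint_efforts': array([-1.13458466e-04, -5.06104088e+01, -2.91404271e+01, -1.10704839e-04,
        4.47021215e-03,  4.07959226e-05]), 'tcp_pos': array([0.16805643, 0.52334545, 0.23075447]), 'ee_rot': array([ 0.24300508,  1.55724775, -0.24479516]), 'contact_force': array([ 0.47760513,  0.04366229, -0.33010891]), 'moment': array([ 0.01114736, -0.00576053, -0.03364201]), 'opening': 0.08515221884317534} 0.0187
side 500.86243300317255 500.86243300317255 327.7912039941916 238.52705728104337 [-0.10961869  0.          0.          0.          0.        ] [[ 0.99853988 -0.05188631 -0.01503065 -0.63695732]
 [ 0.03980905  0.51872061  0.85401649 -0.11007639]
 [-0.03651506 -0.85336788  0.52002876 -0.86576515]
 [ 0.          0.          0.          1.        ]]
top 610.9806571150787 610.9806571150787 321.893158098441 234.92284438555197 [-0.01517973  0.          0.          0.          0.        ] [[-0.01473727 -0.99975758 -0.01635815 -0.00541606]
 [ 0.99721094 -0.0158929   0.07292295 -0.6497689 ]
 [-0.07316525 -0.01523784  0.99720342 -1.12838125]
 [ 0.          0.          0.          1.        ]]
wrist 338.03514428843516 338.03514428843516 323.528641395073 237.28881567792433 [-0.03052915  0.          0.          0.          0.        ] [[ 0.30542135  0.95221522 -0.00199172 -0.54993389]
 [-0.90357661  0.28915936 -0.31612684  0.04064087]
 [-0.30044486  0.09835156  0.94871484 -0.38146605]
 [ 0.          0.          0.          1.        ]]
```

View pics/top0.png

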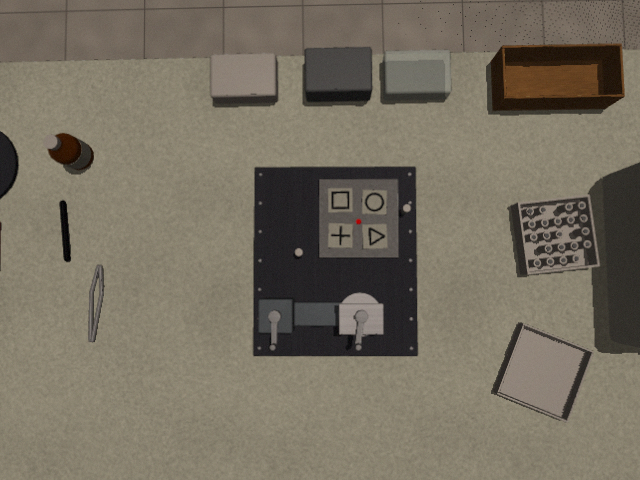

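View pics/side0.png

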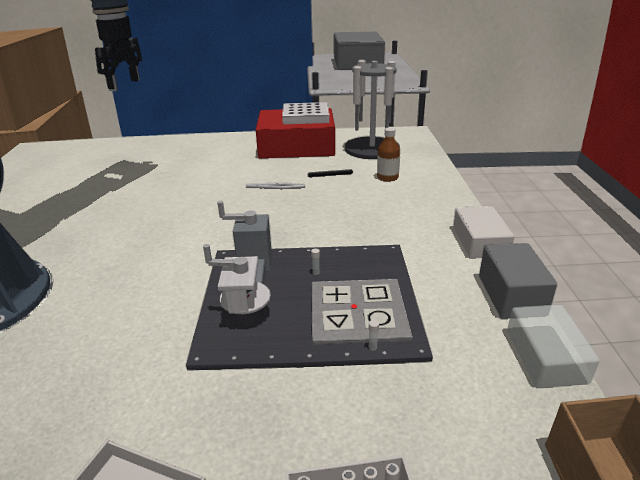

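View pics/wrist0.png

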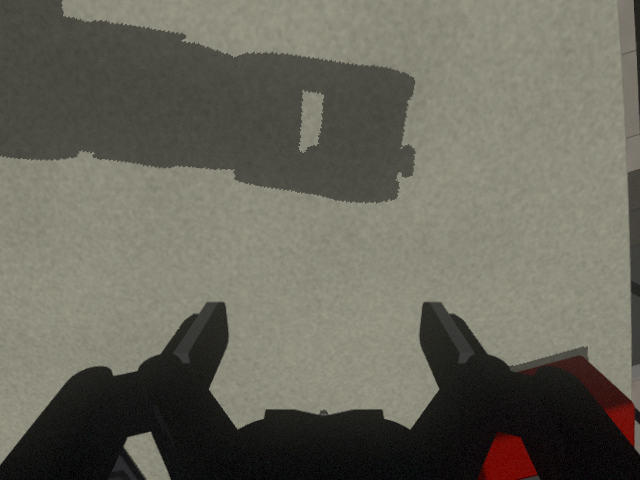

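The top picture shows the ring tile far right at about (374,202), the spot at (359,222), the swivel post near (272,347) and the tilt post near (359,347). I'll enlarge it to get exact pixels.

```bash
python3 - <<'E'
import cv2
im=cv2.imread("pics/top0.png")
cv2.imwrite("pics/t0a.png",cv2.resize(im[170:260,315:415],None,fx=6,fy=6,interpolation=cv2.INTER_CUBIC))
cv2.imwrite("pics/t0b.png",cv2.resize(im[285:360,250:390],None,fx=5.5,fy=5.5,interpolation=cv2.INTER_CUBIC))
E
```

```text
(no output)
```

View pics/t0a.png

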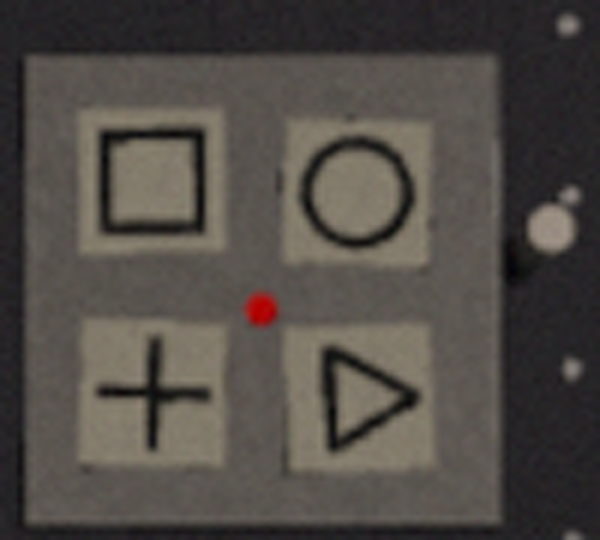

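View pics/t0b.png

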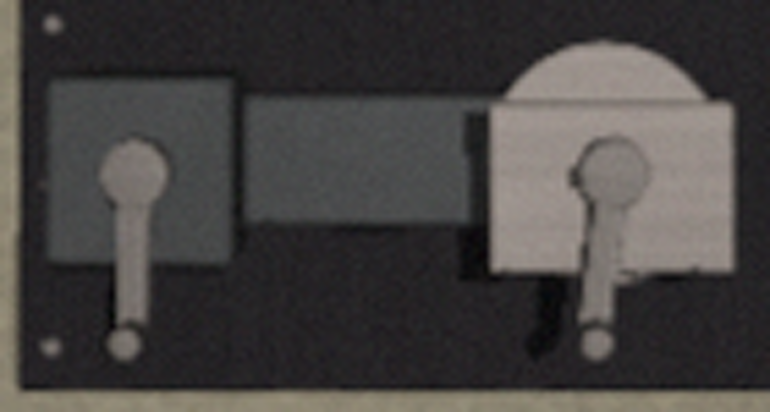

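```bash
cat > h.py <<'E'
import numpy as np, cv2
from bench import arm, vision, job
def ray(c,uv):
    K=np.array([[c["fx"],0,c["cx"]],[0,c["fy"],c["cy"]],[0,0,1]])
    p=cv2.undistortPoints(np.array([[uv]],float),K,np.array(c["dist"],float))[0,0]
    E=np.array(c["extrinsics"]);R=E[:3,:3];t=E[:3,3]
    return -R.T@t, R.T@np.array([p[0],-p[1],-1.])
def atz(c,uv,z):
    o,d=ray(c,uv); return o+d*(z-o[2])/d[2]
def proj(c,P):
    K=np.array([[c["fx"],0,c["cx"]],[0,c["fy"],c["cy"]],[0,0,1]])
    E=np.array(c["extrinsics"]);q=E[:3,:3]@np.array(P)+E[:3,3]
    return cv2.projectPoints(np.array([[q[0],-q[1],-q[2]]]),np.zeros(3),np.zeros(3),K,np.array(c["dist"],float))[0].ravel()
E
python3 - <<'E'
from h import *
c=vision.capture("top")
A=lambda x,y:((x+.5)/6-.5+315,(y+.5)/6-.5+170)
B=lambda x,y:((x+.5)/5.5-.5+250,(y+.5)/5.5-.5+285)
P={}
for n,uv,z in [("spot",A(262,310),.02),("ring",A(357,192),.021),("s1",A(25,55),.02),("s2",A(500,53),.02),("s3",A(503,524),.02),("s4",A(25,524),.02),
 ("swh",B(134,175),.118),("swp",B(124,344),.142),("tih",B(614,175),.118),("tip",B(597,343),.142),("tubeA",(298.5,252.5),.06),("tubeB",A(551,228),.06)]:
    P[n]=atz(c,uv,z); print(n,P[n].round(4))
sc=(P["s1"]+P["s2"]+P["s3"]+P["s4"])/4
print("stage",sc)
yl=P["swh"]-P["tih"];print("hub dist",np.linalg.norm(yl),"yaw from hubs",np.arctan2(-yl[0],yl[1]))
f=(P["s1"]+P["s2"]-P["s3"]-P["s4"])/2; l=(P["s1"]+P["s4"]-P["s2"]-P["s3"])/2
print("stage f,l",f,l,np.arctan2(f[1],f[0]),np.arctan2(-l[0],l[1]))
d=sc-P["tih"];print("dist hub-stage",np.hypot(d[0],d[1]),np.arctan2(d[1],d[0]))
for n in("sw","ti"):
    v=P[n+"p"]-P[n+"h"];print(n,np.hypot(v[0],v[1]),np.arctan2(-v[1],-v[0]))
E
```

```text
spot [ 0.6747 -0.0845  0.02  ]
ring [ 0.7116 -0.1152  0.021 ]
s1 [ 0.7572 -0.0109  0.02  ]
s2 [ 0.7553 -0.1615  0.02  ]
s3 [ 0.6061 -0.1588  0.02  ]
s4 [ 0.6084 -0.0088  0.02  ]
swh [0.5037 0.0676 0.118 ]
swp [0.4541 0.0688 0.142 ]
tih [ 0.5017 -0.0821  0.118 ]
tip [ 0.4526 -0.0749  0.142 ]
tubeA [0.6155 0.0272 0.06  ]
tubeB [ 0.6946 -0.1712  0.06  ]
stage [ 0.68174004 -0.08499639  0.02      ]
hub dist 0.14969797333163895 yaw from hubs -0.013734736971576724
stage f,l [ 0.1490561  -0.00238289  0.        ] [0.00213785 0.15029404 0.        ] -0.015985193515078835 -0.01422351858550586
dist hub-stage 0.18007810585294304 -0.0159021830792519
sw 0.049625529865110866 -0.024935073730602397
ti 0.04963703899815129 -0.1463794428362613
```

```bash
cat >> h.py <<'E'
from scipy.spatial.transform import Rotation as Rn
def plan(tx,ty,tz,yaw=None):
    """remaining shift in tool axes (mm) and rotvec to tool-down with tool y = world y dir (yaw)"""
    s=arm.state(); R=Rn.from_rotvec(s["ee_rot"]).as_matrix()
    d=R.T@(np.array([tx,ty,tz])-s["tcp_pos"])*1000
    best=None
    for sg in(1,-1):
        y=sg*np.array([-np.sin(yaw or 0),np.cos(yaw or 0),0]);x=np.array([0,0,-1.]);z=np.cross(x,y)
        T=np.stack([x,y,z],1); w=Rn.from_matrix(R.T@T).as_rotvec()
        if best is None or np.linalg.norm(w)<np.linalg.norm(best): best=w
    print("clock",round(s["clock"],2),"tcp",s["tcp_pos"].round(4),"F",s["contact_force"].round(1),"open",round(s["opening"],4))
    print("R",R.round(3).tolist()); print("shift tool mm",d.round(1),"rot",best.round(3))
E
python3 -c "
from h import *
plan(.4541,.0688,.19)"
```

```text
clock 0.2 tcp [0.1681 0.5235 0.231 ] F [0.2 0.1 0.8] open 0.0854
R [[-0.0, 0.306, 0.952], [-0.001, 0.952, -0.306], [-1.0, -0.001, -0.0]]
shift tool mm [  41.2 -345.4  411.3] rot [-0.311 -0.     0.001]
```

```bash
python3 -m handwheel '[[0,-26,31,0,0,0,0],[0,-26,31,0,0,0,0],[0,-26,31,0,0,0,0],[0,-26,31,0,0,0,0],[0,-26,31,0,0,0,0]]'; python3 -m handwheel '[[0,-26,31,0,0,0,0],[0,-26,31,0,0,0,0],[0,-26,31,0,0,0,0],[0,-26,31,0,0,0,0],[0,-26,31,0,0,0,0]]'; python3 -c "
from h import *
plan(.4541,.0688,.19)"
```

```text
clock: 0.62
tcp_pos: [0.2756, 0.351, 0.2295]
ee_rot: [0.237, 1.559, -0.237]
contact_force: [0.7, 0.3, 0.3]
opening: 0.0854
clock: 1.03
tcp_pos: [0.3863, 0.1741, 0.2298]
ee_rot: [0.236, 1.558, -0.234]
contact_force: [1.4, 0.4, 0.4]
opening: 0.0855
clock 1.03 tcp [0.3863 0.1741 0.2298] F [1.4 0.4 0.4] open 0.0855
R [[0.0, 0.295, 0.955], [0.001, 0.955, -0.295], [-1.0, 0.001, 0.0]]
shift tool mm [ 39.8 -80.6  95.9] rot [-0.3    0.    -0.001]
```

```bash
python3 -m handwheel '[[0,-26,31,-0.1,0,0,0.65],[0,-26,31,-0.1,0,0,0.65],[0,-20,20,-0.1,0,0,0.65],[0,0,0,0,0,0,0.65]]'; python3 -c "
from h import *
plan(.4541,.0688,.19)"
```

```text
clock: 1.37
tcp_pos: [0.4535, 0.0797, 0.2302]
ee_rot: [-0.003, 1.568, 0.003]
contact_force: [-0.1, -0.7, -0.2]
opening: 0.0387
clock 1.37 tcp [0.4535 0.0797 0.2302] F [-0.1 -0.7 -0.2] open 0.0387
R [[0.003, -0.004, 1.0], [0.0, 1.0, 0.004], [-1.0, 0.0, 0.003]]
shift tool mm [ 40.2 -10.9   0.5] rot [ 0.004  0.003 -0.   ]
```

```bash
python3 -m handwheel '[[0,-11,0.5,0,0,0,0.65],[30,0,0,0,0,0,0.65],[0,0,0,0,0,0,0.65]]'; python3 - <<'E'
from h import *
plan(.4541,.0688,.121)
for n in("wrist","side"):
    c=vision.capture(n); im=c["pixels"][:,:,::-1]
    P=(.4541,.0688,.142); print(n,proj(c,P),proj(c,arm.state()["tcp_pos"]))
    cv2.imwrite(f"pics/{n}1.png",im)
E
```

```text
clock: 1.62
tcp_pos: [0.4548, 0.0668, 0.1997]
ee_rot: [0.002, 1.567, -0.001]
contact_force: [-0.7, 0.6, -2.1]
opening: 0.0299
clock 1.62 tcp [0.4548 0.0668 0.1997] F [-0.7  0.6 -2.1] open 0.0299
R [[0.003, 0.002, 1.0], [0.0, 1.0, -0.002], [-1.0, 0.0, 0.003]]
shift tool mm [78.7  1.9 -1. ] rot [-0.002  0.003 -0.   ]
wrist [325.17315347 258.49766347] [322.06159948 311.2245277 ]
side [219.14156832 201.22852651] [216.18913419 168.7823839 ]
```

View pics/wrist1.png

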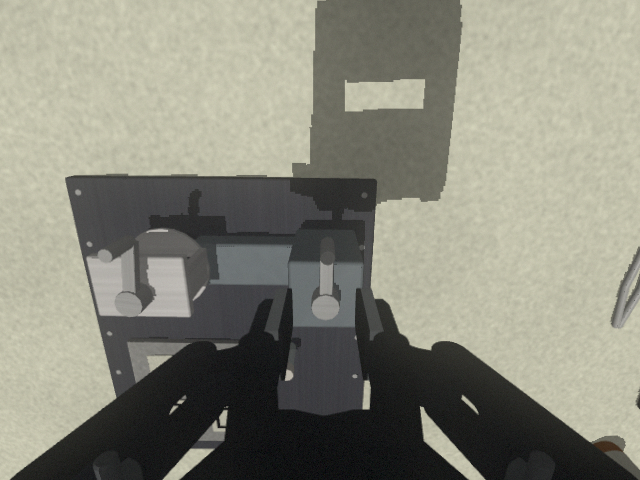

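The wrist view shows the post at about (327,250), centred between the fingers (inner edges about x 285 and 362). I'm going down around it.

```bash
python3 -m handwheel '[[30,2,-1,0,0,0,0.65],[30,0,0,0,0,0,0.65],[15,0,0,0,0,0,0.75],[0,0,0,0,0,0,0.78]]'; python3 - <<'E'
from h import *
plan(.4541,.0688,.121)
for n in("wrist","side"):
    c=vision.capture(n); im=c["pixels"][:,:,::-1]
    cv2.imwrite(f"pics/{n}2.png",im)
E
```

```text
clock: 2.05
tcp_pos: [0.4599, 0.072, 0.1329]
ee_rot: [0.001, 1.552, 0.002]
contact_force: [-0.2, -0.5, 0.1]
opening: 0.0184
clock 2.05 tcp [0.4599 0.072  0.1329] F [-0.2 -0.5  0.1] open 0.0184
R [[0.019, -0.0, 1.0], [0.001, 1.0, 0.0], [-1.0, 0.001, 0.019]]
shift tool mm [11.7 -3.3 -6. ] rot [ 0.     0.019 -0.001]
```

View pics/wrist2.png

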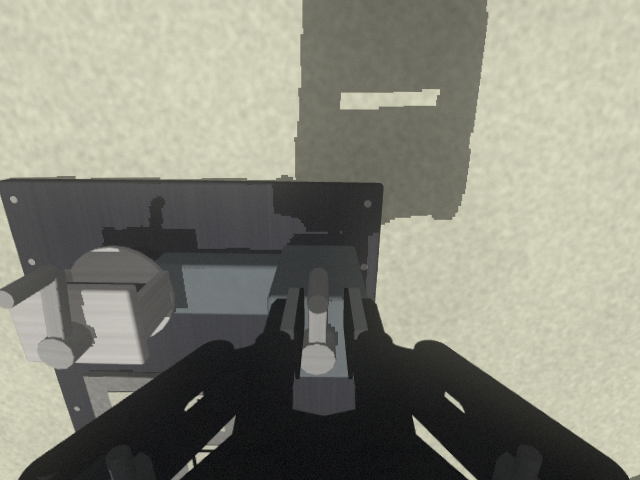

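View pics/side2.png

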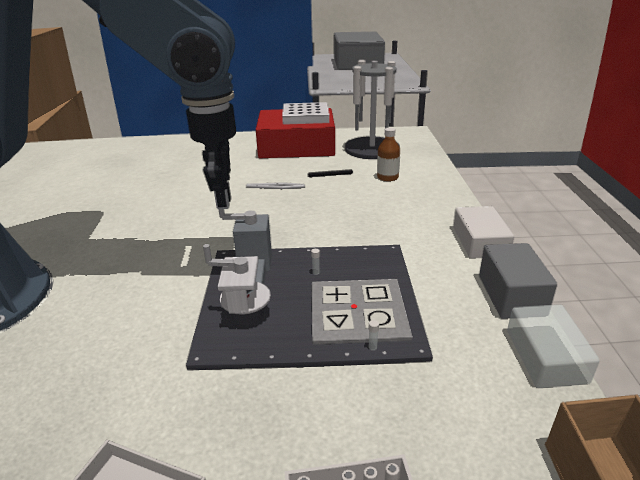

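The post, now at about (318,290) in the wrist view, is between the pads. The tool has drifted +6 mm in x and +3 mm in y, so I'll correct that and then narrow the gap.

```bash
python3 -m handwheel '[[0,-3,-6,0,0.019,0,0.78],[0,0,0,0,0,0,0.78]]'; python3 -c "
from h import *
plan(.4541,.0688,.121)"
```

```text
clock: 2.32
tcp_pos: [0.4558, 0.0693, 0.1378]
ee_rot: [0.0, 1.566, 0.002]
contact_force: [-0.1, 0.1, 0.1]
opening: 0.0187
clock 2.32 tcp [0.4558 0.0693 0.1378] F [-0.1  0.1  0.1] open 0.0187
R [[0.005, -0.001, 1.0], [0.002, 1.0, 0.001], [-1.0, 0.002, 0.005]]
shift tool mm [16.8 -0.6 -1.8] rot [ 0.001  0.005 -0.002]
```

```bash
python3 -m handwheel '[[9,-0.5,-1.5,0,0.005,0,0.78],[7,0,0,0,0,0,0.8],[0,0,0,0,0,0,0.81]]'; python3 -c "
from h import *
plan(.4541,.0688,.121)"
```

```text
clock: 2.57
tcp_pos: [0.4556, 0.0688, 0.1233]
ee_rot: [0.001, 1.566, 0.002]
contact_force: [-0.3, -0.4, -0.5]
opening: 0.0159
clock 2.57 tcp [0.4556 0.0688 0.1233] F [-0.3 -0.4 -0.5] open 0.0159
R [[0.004, -0.001, 1.0], [0.002, 1.0, 0.001], [-1.0, 0.002, 0.004]]
shift tool mm [ 2.3 -0.  -1.5] rot [ 0.001  0.004 -0.002]
```

```bash
python3 -m handwheel '[[1,-7,0,0,0,0,0.81],[0,-7,1,0,0,0,0.81],[0,-6,1,0,0,0,0.81],[0,0,0,0,0,0,0.81]]'; cat > spot.py <<'E'
import sys
from h import *
O=np.array([.5017,-.0821]);yaw=-.015
c=vision.capture("side");im=c["pixels"].astype(int)
x0,x1,y0,y1=310,412,278,345
m=((im[:,:,0]>120)&(im[:,:,1]<60)&(im[:,:,2]<60));m[:y0]=0;m[y1:]=0;m[:,:x0]=0;m[:,x1:]=0
ys,xs=np.nonzero(m);print("side red n",len(xs),xs.mean() if len(xs) else 0,ys.mean() if len(xs) else 0)
if len(xs):
    P=atz(c,(xs.mean(),ys.mean()),.02);d=P[:2]-O;r=np.hypot(*d)
    print("spot side",P.round(4),"r",r.round(4),"tilt",((r-.18)/.05).round(3),"swivel",(-(np.arctan2(d[1],d[0])-yaw)/.32).round(3))
cv2.imwrite(f"pics/spot{sys.argv[1]}s.png",cv2.resize(c["pixels"][250:350,300:430,::-1],None,fx=5,fy=5,interpolation=cv2.INTER_CUBIC))
c=vision.capture("top");im=c["pixels"].astype(int)
m=((im[:,:,0]>120)&(im[:,:,1]<60)&(im[:,:,2]<60));m[:170]=0;m[262:]=0;m[:,:315]=0;m[:,402:]=0
ys,xs=np.nonzero(m);print("top red n",len(xs))
if len(xs):
    P=atz(c,(xs.mean(),ys.mean()),.02);d=P[:2]-O;r=np.hypot(*d)
    print("px",xs.mean(),ys.mean(),"spot top",P.round(4),"r",r.round(4),"tilt",((r-.18)/.05).round(3),"swivel",(-(np.arctan2(d[1],d[0])-yaw)/.32).round(3), "to ring mm",(1000*np.hypot(P[0]-.7116,P[1]+.1152)).round(1))
cv2.imwrite(f"pics/spot{sys.argv[1]}t.png",cv2.resize(c["pixels"][165:265,310:420,::-1],None,fx=5,fy=5,interpolation=cv2.INTER_CUBIC))
E
python3 spot.py 3;  python3 -c "
from h import *
plan(.4582,.044,.121)"
```

```text
clock: 2.9
tcp_pos: [0.4576, 0.0473, 0.1218]
ee_rot: [0.001, 1.567, 0.003]
contact_force: [1.0, 1.3, -0.6]
opening: 0.0165
side red n 15 353.8666666666667 314.2
spot side [ 0.6742 -0.1037  0.02  ] r 0.1738 tilt -0.123 swivel 0.342
top red n 22
px 369.09090909090907 221.9090909090909 spot top [ 0.6731 -0.105   0.02  ] r 0.173 tilt -0.141 swivel 0.368 to ring mm 39.8
clock 3.0 tcp [0.4574 0.0478 0.1218] F [0.1 0.3 0. ] open 0.0161
R [[0.003, -0.001, 1.0], [0.003, 1.0, 0.001], [-1.0, 0.003, 0.003]]
shift tool mm [ 0.8 -3.8  0.8] rot [ 0.001  0.003 -0.003]
```

```bash
python3 -m handwheel '[[0,-3.5,0.5,0,0,0,0.81],[0,0,0,0,0,0,0.81]]'; 
python3 spot.py 4;  python3 -c "
from h import *
plan(.4582,.044,.121)"
```

```text
clock: 3.17
tcp_pos: [0.4582, 0.0441, 0.1219]
ee_rot: [0.001, 1.567, 0.003]
contact_force: [-0.7, 0.5, -0.2]
opening: 0.0162
side red n 17 353.94117647058823 316.2352941176471
spot side [ 0.6738 -0.1086  0.02  ] r 0.1742 tilt -0.117 swivel 0.431
top red n 22
px 371.1363636363636 222.0 spot top [ 0.6729 -0.1089  0.02  ] r 0.1733 tilt -0.134 swivel 0.438 to ring mm 39.2
clock 3.27 tcp [0.4581 0.0443 0.1219] F [-0.2  0.  -0.1] open 0.0161
R [[0.004, -0.001, 1.0], [0.003, 1.0, 0.001], [-1.0, 0.003, 0.004]]
shift tool mm [ 0.9 -0.3  0.1] rot [ 0.001  0.004 -0.003]
```

The swivel is at 0.438 against a target of 0.442. I'll centre off the post, go up, and move over to the tilt post, which should now be near (0.454, -0.068).

```bash
python3 -m handwheel '[[0,2.5,0,0,0,0,0.78],[-10,0,0,0,0,0,0.76],[-20,0,0,0,0,0,0.7],[-25,0,0,0,0,0,0.65],[0,0,0,0,0,0,0.65]]'; python3 spot.py 5; python3 -c "
from h import *
plan(.4538,-.0678,.18)"
```

```text
clock: 3.68
tcp_pos: [0.4569, 0.0473, 0.1799]
ee_rot: [-0.0, 1.57, 0.004]
contact_force: [0.7, 0.3, 2.0]
opening: 0.0301
side red n 17 353.94117647058823 316.2352941176471
spot side [ 0.6738 -0.1086  0.02  ] r 0.1742 tilt -0.117 swivel 0.431
top red n 22
px 371.1363636363636 222.0 spot top [ 0.6729 -0.1089  0.02  ] r 0.1733 tilt -0.134 swivel 0.438 to ring mm 39.2
clock 3.78 tcp [0.4555 0.0472 0.1768] F [-0.6 -0.8 -0.5] open 0.03
R [[-0.003, -0.002, 1.0], [0.002, 1.0, 0.002], [-1.0, 0.002, -0.003]]
shift tool mm [  -3.4 -115.    -2. ] rot [ 0.002 -0.003 -0.002]
```

```bash
python3 -m handwheel '[[-4,-35,-1,0,0,0,0.65],[0,-35,-1,0,0,0,0.65],[0,-35,0,0,0,0,0.65],[0,-10,0,0,0,0,0.65],[0,0,0,0,0,0,0.65]]';  python3 - <<'E'
from h import *
plan(.4538,-.0678,.121)
c=vision.capture("top"); im=c["pixels"][:,:,::-1]
print(proj(c,(.4538,-.0678,.142)))
cv2.imwrite("pics/t6.png",cv2.resize(im[280:370,290:410],None,fx=5,fy=5))
c=vision.capture("wrist"); im=c["pixels"][:,:,::-1]
print(proj(c,(.4538,-.0678,.142)))
cv2.imwrite("pics/w6.png",im)
E
```

```text
clock: 4.2
tcp_pos: [0.4523, -0.0701, 0.1787]
ee_rot: [-0.004, 1.577, 0.008]
contact_force: [0.0, 0.0, -1.0]
opening: 0.03
clock 4.2 tcp [ 0.4523 -0.0701  0.1787] F [ 0.  0. -1.] open 0.03
R [[-0.007, -0.008, 1.0], [0.003, 1.0, 0.008], [-1.0, 0.003, -0.006]]
shift tool mm [57.7  2.2  1.9] rot [ 0.008 -0.007 -0.003]
[353.86949147 346.27242248]
[324.38544221 276.45489519]
```

View pics/w6.png

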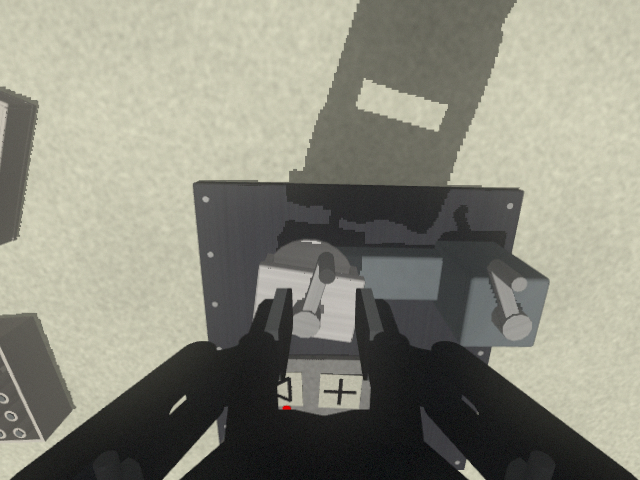

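The tilt post's top is at about (323,272) in the wrist view, as predicted at (324,276), and it's centred between the fingers. Going down.

```bash
python3 -m handwheel '[[20,2,1,0,-0.007,0,0.65],[18,0,0,0,0,0,0.7],[10,0,0,0,0,0,0.76],[0,0,0,0,0,0,0.78]]';  python3 - <<'E'
from h import *
plan(.4538,-.0678,.121)
c=vision.capture("wrist"); im=c["pixels"][:,:,::-1]
cv2.imwrite("pics/w7.png",im)
E
```

```text
clock: 4.63
tcp_pos: [0.4535, -0.0614, 0.129]
ee_rot: [-0.007, 1.569, 0.013]
contact_force: [0.4, -1.3, -0.6]
opening: 0.0191
clock 4.63 tcp [ 0.4535 -0.0614  0.129 ] F [ 0.4 -1.3 -0.6] open 0.0191
R [[0.002, -0.012, 1.0], [0.004, 1.0, 0.012], [-1.0, 0.004, 0.002]]
shift tool mm [ 7.9 -6.5  0.2] rot [ 0.012  0.002 -0.004]
```

View pics/w7.png

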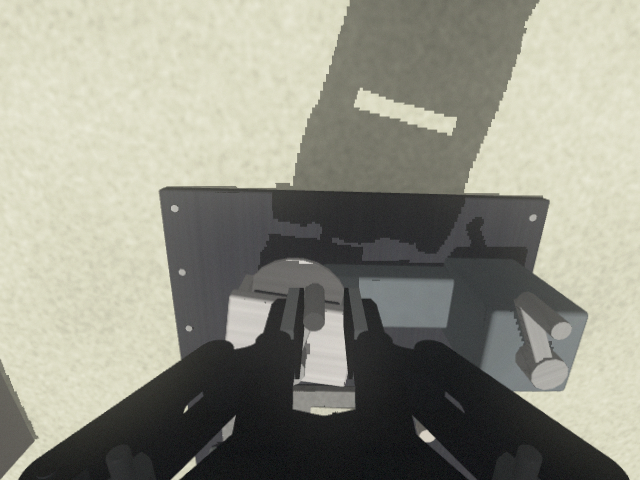

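The post, at about (314,308), is between the pads (303 to 345), nearer the right-side finger because the tool drifted +6 mm in y. I'll recentre, lower, and narrow the gap.

```bash
python3 -m handwheel '[[0,-6,0,0.012,0,0,0.78],[6,0,0,0,0,0,0.8],[0,0,0,0,0,0,0.81]]';  python3 -c "
from h import *
plan(.4577,-.1085,.121)"
```

```text
clock: 4.93
tcp_pos: [0.4545, -0.0661, 0.1247]
ee_rot: [0.001, 1.568, 0.004]
contact_force: [-0.2, -0.1, 0.0]
opening: 0.0162
clock 4.93 tcp [ 0.4545 -0.0661  0.1247] F [-0.2 -0.1  0. ] open 0.0162
R [[0.003, -0.002, 1.0], [0.004, 1.0, 0.002], [-1.0, 0.003, 0.003]]
shift tool mm [  3.5 -42.4   3.1] rot [ 0.002  0.003 -0.003]
```

```bash
python3 -m handwheel '[[2,-8,-1,0,0,0,0.81],[0,-8,0,0,0,0,0.81],[0,-8,1,0,0,0,0.81],[0,-8,2,0,0,0,0.81],[0,0,0,0,0,0,0.81]]'; 
python3 spot.py 8;  python3 -c "
from h import *
plan(.4577,-.1085,.121)"
```

```text
clock: 5.35
tcp_pos: [0.4566, -0.1012, 0.1232]
ee_rot: [0.002, 1.567, 0.005]
contact_force: [-0.0, 1.1, -0.3]
opening: 0.0162
side red n 15 373.6666666666667 317.06666666666666
spot side [ 0.7046 -0.1129  0.02  ] r 0.2052 tilt 0.504 swivel 0.424
top red n 18
px 373.5 206.0 spot top [ 0.7033 -0.114   0.02  ] r 0.2041 tilt 0.482 swivel 0.443 to ring mm 8.4
clock 5.45 tcp [ 0.4564 -0.1003  0.1232] F [ 0.2 -0.1  0.4] open 0.016
R [[0.003, -0.002, 1.0], [0.004, 1.0, 0.002], [-1.0, 0.004, 0.003]]
shift tool mm [ 2.1 -8.2  1.3] rot [ 0.002  0.003 -0.004]
```

```bash
python3 -m handwheel '[[1,-4,1,0,0,0,0.81],[0,-4,1,0,0,0,0.81],[0,0,0,0,0,0,0.81]]'; 
python3 spot.py 9;  python3 -c "
from h import *
plan(.4577,-.1085,.121)"
```

```text
clock: 5.7
tcp_pos: [0.4589, -0.1088, 0.1222]
ee_rot: [0.002, 1.566, 0.005]
contact_force: [0.4, 0.3, 0.2]
opening: 0.0163
side red n 15 379.06666666666666 317.4
spot side [ 0.7129 -0.1143  0.02  ] r 0.2137 tilt 0.673 swivel 0.426
top red n 17
px 374.47058823529414 201.64705882352942 spot top [ 0.7116 -0.116   0.02  ] r 0.2126 tilt 0.652 swivel 0.453 to ring mm 0.8
clock 5.8 tcp [ 0.4587 -0.1084  0.1222] F [-0.5  0.3 -0. ] open 0.0164
R [[0.004, -0.002, 1.0], [0.004, 1.0, 0.002], [-1.0, 0.004, 0.004]]
shift tool mm [ 1.2 -0.1 -1. ] rot [ 0.002  0.004 -0.004]
```

View pics/spot9t.png

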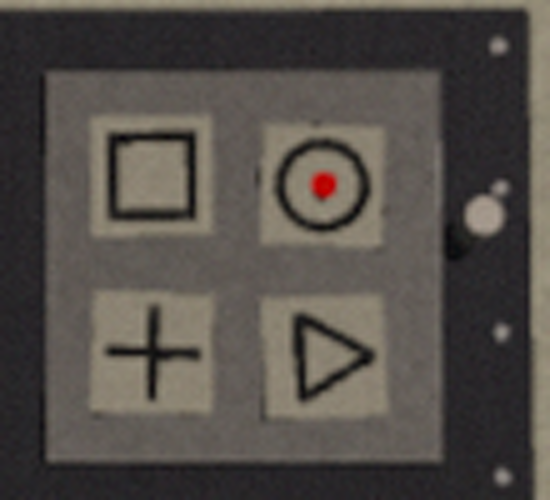

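The enlarged top view has the spot at (324,185) and the ring centre at about (322,185), so the spot is well inside. I'll back off the post and go up.

```bash
python3 -m handwheel '[[0,2.5,0,0,0,0,0.78],[-10,0,0,0,0,0,0.77],[-20,0,0,0,0,0,0.77],[-30,0,0,0,0,0,0.77],[-30,0,0,0,0,0,0.77]]';python3 -m handwheel '[[0,0,0,0,0,0,0.77],[0,0,0,0,0,0,0.77],[0,0,0,0,0,0,0.77]]'; python3 spot.py 10; python3 -c "
from h import *
c=vision.capture('side');cv2.imwrite('pics/side10.png',c['pixels'][:,:,::-1])
print(abs(arm.state()['joint_vel']).max())"
```

```text
clock: 6.22
tcp_pos: [0.4552, -0.1045, 0.2118]
ee_rot: [0.003, 1.578, 0.008]
contact_force: [0.3, -0.1, 0.5]
opening: 0.0196
clock: 6.47
tcp_pos: [0.4576, -0.1047, 0.2195]
ee_rot: [-0.001, 1.567, 0.006]
contact_force: [-0.8, 0.1, 0.1]
opening: 0.0196
side red n 15 379.06666666666666 317.4
spot side [ 0.7129 -0.1143  0.02  ] r 0.2137 tilt 0.673 swivel 0.426
top red n 17
px 374.47058823529414 201.64705882352942 spot top [ 0.7116 -0.116   0.02  ] r 0.2126 tilt 0.652 swivel 0.453 to ring mm 0.8
0.007421803315408703
```

View pics/spot10t.png

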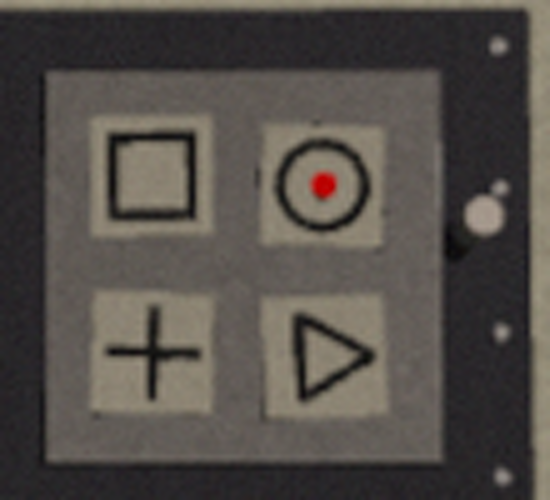

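View pics/side10.png

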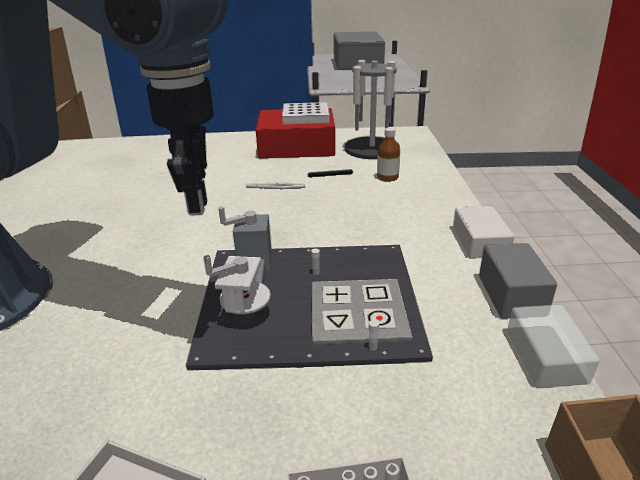

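The spot is unchanged inside the ring (top view (324,185)). In the side view the gripper is clear above the posts and both tubes, at (315,262) and (374,335), are standing.

```bash
python3 -c "
from bench import job
print(job.close_job())"
```

```text
the job is handed in; nothing more can be done
None
```

The light spot is inside the ring, and I handed the job in at about 6.8 s of the 45 s allowed. I turned the swivel screw to about +0.44 rad and then the tilt screw to about +0.65 rad, each with the fingers loosely around the lever's post.

- **Spot position:** after I backed off, the top camera put the spot about 0.8 mm from the ring's centre (limit 9 mm), the same as before I let go. The side camera put it about 1.6 mm from the ring centre as the top camera measured it, within the calibration.
- **Surroundings:** both tubes were standing, and the gripper was clear about 75 mm above the posts. The fingers stayed above the head's top throughout, so they never came near the mirror.
- **Deviation on the way:** the tool drifted up to about 6 mm sideways on each descent. I corrected this before turning each screw. The force readings stayed at about 2 N or less.

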